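# Set out the staining and oil-immersion kit in order of use

### The job

Set out the kit in the white pocket block in its order of use, beginning at the end where the dark-blue slide box stands: in the back row put the amber dropper bottle in the end pocket nearest the slide box, the red-capped oil bottle in the end pocket at the other end, and the black-lidded canister, which was left in an end pocket, in the middle pocket between the two. Stand the blue vial from the near part of the worktop in the front-row pocket directly in front of the dropper bottle, and lay the pale-blue cover-slip box the right way up on the middle of the slide box's lid, square with it. Keep everything upright, set it down without dropping it, each thing right down in its pocket, and leave the purple vial in its pocket.

Things in the scene. Friction and masses are not known exactly. Their poses are not given: they have to be found in the camera images.
- block: White plastic pocket block, fixed, 130 (x) x 206 (y) x 18 mm; origin at centre of underside, z up; its -x side is the front, towards the robot. Square pockets, grey floors 6 mm above the underside (12 mm deep). Back row: three, 54 mm wide, at x = +28, y = +66, 0, -66 mm. Front row: three, 40 mm wide, at x = -36, y = +66, 0, -66 mm. A metal grip, 14 mm high, juts 11 mm from each end.
- slide_box: Dark-blue slide storage box with a white label, fixed, lid shut, 93 (x) x 104 (y) x 36 mm high with a flat lid; origin at the centre of its underside, z up. It stands beside the block, beyond either its +y or its -y end.
- dropper_bottle: Amber reagent bottle with a white label and a dark-red dropper bulb, 36 mm diameter, 98 mm high, 80 g; origin at the centre of its underside, z up. The round body to be gripped reaches up to 61 mm. Stands loose on the worktop.
- oil_bottle: Dark amber bottle with a red label and a bright-red screw cap, 34 mm diameter, 105 mm high, 70 g; origin at the centre of its underside, z up. The round body to be gripped reaches up to 78 mm. Stands loose on the worktop.
- canister: White canister of a spare objective with a black screw lid, 54 mm high, 90 g; 36 mm diameter up to 34 mm, the lid above that 39 mm; origin at the centre of its underside, z up. At the start it stands in the block's back-row pocket at the block's +y end.
- blue_vial: Small sample vial with blue contents and a white cap, 22 mm diameter, 54 mm high, 18 g; origin at the centre of its underside, z up. Grip the glass, which is solid up to 42 mm. Stands loose on the near part of the worktop (its twin far back on the right, by the orange rack, is not meant).
- coverslip_box: Pale-blue flat cover-slip box, shut, 32 (x) x 49 (y) x 14 mm high, 18 g (its lid is fixed); origin at the centre of its underside, z up. Lies loose on the worktop; grip it across its 32 mm width.
- purple_vial: Small sample vial with purple contents and a black cap, 22 mm diameter, 54 mm high; origin at the centre of its underside, z up. Stands in the block's middle front-row pocket and stays there.

How it is judged:
At the end, for the whole second after the job is handed in: Dropper (slide-box end), canister (middle), oil (other end), blue vial (front of dropper), purple vial (front middle): within 13 mm of pocket centre (oil 14), under 9 mm above block underside, lean < 7 deg; cover-slip box flat on the slide box, 15 mm off centre at most, square to 15 deg; all still (((y of slide_box in the frame of block above 0 m and x of dropper_bottle in the frame of block between 0.015 and 0.041 m and y of dropper_bottle in the frame of block between 0.053 and 0.079 m and z of each of dropper_bottle, oil_bottle, blue_vial in the frame of block below 0.009 m and angle between each of dropper_bottle, oil_bottle, blue_vial's own z axis and vertical below 0.12 rad and x of oil_bottle in the frame of block between 0.014 and 0.042 m and y of oil_bottle in the frame of block between -0.08 and -0.052 m and x of blue_vial in the frame of block between -0.049 and -0.023 m and y of blue_vial in the frame of block between 0.053 and 0.079 m) or (y of slide_box in the frame of block below 0 m and x of dropper_bottle in the frame of block between 0.015 and 0.041 m and y of dropper_bottle in the frame of block between -0.079 and -0.053 m and z of each of dropper_bottle, oil_bottle, blue_vial in the frame of block below 0.009 m and angle between each of dropper_bottle, oil_bottle, blue_vial's own z axis and vertical below 0.12 rad and x of oil_bottle in the frame of block between 0.014 and 0.042 m and y of oil_bottle in the frame of block between 0.052 and 0.08 m and x of blue_vial in the frame of block between -0.049 and -0.023 m and y of blue_vial in the frame of block between -0.079 and -0.053 m)) and x of canister in the frame of block between 0.015 and 0.041 m and y of canister in the frame of block between -0.013 and 0.013 m and z of each of canister, purple_vial in the frame of block below 0.009 m and angle between each of canister, purple_vial's own z axis and vertical below 0.12 rad and x of purple_vial in the frame of block between -0.049 and -0.023 m and y of purple_vial in the frame of block between -0.013 and 0.013 m and horizontal distance between coverslip_box and slide_box below 0.015 m and z of coverslip_box in the frame of slide_box between 0.033 and 0.041 m and angle between coverslip_box's own z axis and vertical below 0.1 rad and (angle between the y axis of coverslip_box and the y axis of slide_box, either way round below 0.26 rad or angle between the y axis of coverslip_box and the x axis of slide_box, either way round below 0.26 rad) and linear speed of each of dropper_bottle, oil_bottle, canister, blue_vial, coverslip_box, purple_vial below 0.02 m/s); the robot touches nothing.
It fails at once if a bottle, a vial or the canister is tipped over (leans more than 45 degrees) (angle between any of dropper_bottle, oil_bottle, blue_vial, canister, purple_vial's own z axis and vertical above 0.785 rad).
It fails at once if a bottle, the blue vial, the canister or the cover-slip box is dropped: it falls free, touched by nothing, with its underside more than 70 mm above the worktop ((contact force between dropper_bottle and anything else below 0.001 N and height (world z) of dropper_bottle above 0.07 m) or (contact force between oil_bottle and anything else below 0.001 N and height (world z) of oil_bottle above 0.07 m) or (contact force between blue_vial and anything else below 0.001 N and height (world z) of blue_vial above 0.07 m) or (contact force between canister and anything else below 0.001 N and height (world z) of canister above 0.07 m) or (contact force between coverslip_box and anything else below 0.001 N and height (world z) of coverslip_box above 0.07 m)).
It fails at once if the purple vial is taken from its pocket or moved by more than 25 mm (distance of purple_vial from where it was at the start of the episode above 0.025 m).
It also fails if it takes over 109 s, if anything falls off the work surface, if the arm or the gripper's body presses on something with over 40 N, if the wrist force passes 120 N, or if a joint passes its speed limit or range.

### The arm

A 7-joint arm with a two-finger parallel gripper is mounted at the origin on a cart in front of the work surface, level with it; the furniture and walls round the work are solid. World frame = base frame: x ahead of the robot, y to its left, z up, the work surface at z = 0. Lengths are in m, angles in rad, forces in N, time in s.
With the tool pointing down it reaches from about 0.4 to 0.85 m from the base axis. Payload 10.4 kg.
Tool frame: the origin (TCP) lies on the centre line of the jaws, within the pads' length; the fingertips stand 11 mm ahead of it and the grasp point (between the pads) lies 8 mm behind it (tip_reach is the distance from the TCP to the fingertips, in m); z points along the fingers, y is the line along which they close (so a half turn about z gives the same grasp; the last joint's range is limited). The gripper opens to 85 mm and grips with 20 to 120 N. Pads are 22 mm wide; open, the fingers measure 114 mm over their backs; the gripper's body (76 mm by 85 mm) begins 54 mm behind the grasp point. The pads swing forward as they close: fully open they stand 13 mm farther back than shut.
Start: joints at [-1.248, 0.332, -0.065, 1.46, 0.022, 1.35, -0.088], TCP at [0.212, 0.588, 0.242] pointing down, gripper open.
Joint ranges: [-2.6, 2.6], [-0.5, 2.12], [-1.47, 1.34], [0.16, 2.42], [-1.27, 4.41], [0.06, 2.06], [-2.6, 2.6]. Speed limits (rad/s): [2.22, 2.22, 2.79, 2.79, 3.14, 3.14, 3.14].

### API

Orientations are given as a unit quaternion [x, y, z, w].
In Python, from workcell import get_obs, camera, hand_in, tip_reach gives the robot as it stands. The module is installed in compiled form; this text tells all that it offers.
- The arm moves only by the tool move_arm, never from a script. Its argument "plan" is a list of rows, each an object with "delta_pos": the shift along the tool's x, y, z in shares of 0.6 m (1.0 is 0.6 m), a list of three; "turn": the turn, a rotation vector about the tool's x, y, z in shares of 2 rad (1.0 is 2 rad), a list of three; "fingers": the closure, from 0 (fully open) to 1 (shut). A call has 1 to 12 rows; each row is the pose to reach, as a shift and turn from the pose commanded when the call began, along the tool's axes at that moment; what a row does not reach only later rows make up. A row lasts 1/8 s, in which the tool goes at most 62.5 mm and 10.7 degrees, less where a joint would pass 70% of its speed; a pose out of reach is approached as far as the arm can. A shift or turn number past 1, either way, is cut back to 1. A call with a gripper value outside its range is refused whole. The fingers move at their own pace and stop on an object; "force" is the grip in N (left out, the last holds). Time passes only in rows, so rows that repeat a pose let the fingers close. It gives the time, the measured TCP pose, the force, the opening and the grip force at its end, in the units of the state.
- get_obs(): the state, without advancing time (a new reading comes with each control period).
- camera(name): name is "side" or "top" or "wrist"; returns a dict with "color" (420x560x3 uint8, red, green, blue), "range_z" (420x560 float32, m along the optical axis (not along the pixel's ray), 0 where there is no reading), "fx", "fy", "cx", "cy" (pixels), "k1" (the pictures are not rectified: a ray, as slopes to the right and down, at radius r is drawn at 1 + k1 r^2 times it, then the intrinsics apply), "R" (3x3) and "t" (3): a world point X has camera coordinates R X + t; the wrist camera has in their place "tool_from_camera" (4x4, takes a point from camera to tool coordinates, whose origin is the TCP and whose axes are the flange's). Camera axes: x right, y down, z forward; pixel columns grow to the right and rows downward; lengths in m; the calibration is good to about 2 mm. A picture is of the moment at which its call begins: read the wrist's pose just before it.
- hand_in(): hands the job in; it is judged then, once.
The state is a dict: "clock": time; "joint_pos": joint angles; "joint_velocities": joint speeds; "tau": joint torques, N m; "position": TCP position; "ee_rot": TCP orientation; "ft_force": force on the tool from outside, world axes, zero at the start; "torque": the same for the moment, N m; "grip_width": opening from 0.0 (shut) to 1.0 (fully open); "grasp_force": force on a finger pad.
Only numpy, scipy, OpenCV 4.12 (cv2) and the standard library are available. Lean on these libraries where they do the work, as an engineer would, in place of code of your own. Each camera call takes 0.05 s, during which the arm holds its last target. There are 200 camera calls.

## Working session

There is one attempt and no reset: what is moved stays moved. The work goes in short steps, Python scripts to look and compute and a tool call to move; the robot and the scene stay as the last step left them, time stands still between calls to the robot, and variables do not carry over. Pictures are saved under pics/ and viewed, at most 14 in all, crops included, and the job is handed in when it is done.

Besides the shell and the picture viewer there is one more tool, called after ">>>" as a command line: name --argument value ..., lists and objects as JSON in quotes. move_arm: Moves the arm, as the interface text tells. Its arguments: {"type":"object","properties":{"plan":{"type":"array","items":{"type":"object","properties":{"delta_pos":{"type":"array","items":{"type":"number"}},"turn":{"type":"array","items":{"type":"number"}},"fingers":{"type":"number"}}}},"force":{"type":"number"}},"required":["plan"]}

```bash
mkdir -p pics; cat > h.py <<'E'
import numpy as np, cv2
from workcell import get_obs, camera, hand_in, tip_reach
from scipy.spatial.transform import Rotation as Ro
def cloud(c):
    z=c["range_z"]; h,w=z.shape
    u,v=np.meshgrid(np.arange(w),np.arange(h))
    x,y=rays(c,u,v)
    P=np.stack([x*z,y*z,z],-1)
    return towld(c,P)
def rays(c,u,v):
    x=(np.asarray(u,float)-c["cx"])/c["fx"]; y=(np.asarray(v,float)-c["cy"])/c["fy"]; a,b=x,y
    for _ in range(8):
        s=1+c["k1"]*(a*a+b*b); a,b=x/s,y/s
    return a,b
def towld(c,P):
    if "R" in c: return (P-c["t"])@c["R"]
    o=c["obs"]; T=c["tool_from_camera"]
    return (P@T[:3,:3].T+T[:3,3])@Ro.from_quat(o["ee_rot"]).as_matrix().T+np.array(o["position"])
def onplane(c,u,v,z):
    a,b=rays(c,u,v); d=np.stack([a,b,np.ones_like(a)],-1)
    o=towld(c,np.zeros(3)); D=towld(c,d)-o
    return o+D*((z-o[2])/D[...,2])[...,None]
def cam(n,save=None):
    o=get_obs(); c=camera(n); c["obs"]=o
    if save: cv2.imwrite("pics/"+save,c["color"][:,:,::-1])
    return c
E
python3 - <<'E'
from h import *
o=get_obs(); print({k:np.round(v,3) for k,v in o.items()}, tip_reach)
import pickle
D={}
for n in ["top","side","wrist"]:
    D[n]=cam(n,n+"0.png"); c=D[n]
    print(n,c["fx"],c["k1"],towld(c,np.zeros(3)).round(3),(c["range_z"]>0).mean())
print(D["wrist"]["tool_from_camera"].round(4))
pickle.dump(D,open("d0.pkl","wb"))
E
```

```text
{'clock': np.float64(0.0), 'joint_pos': array([-1.248,  0.333, -0.065,  1.461,  0.022,  1.35 , -0.088]), 'joint_velocities': array([ 0.001,  0.001, -0.002,  0.   , -0.   ,  0.001, -0.001]), 'tau': array([ 1.0000e-03, -6.2546e+01,  4.9000e-02, -3.9158e+01,  1.6000e-02,
        1.0000e-02, -0.0000e+00]), 'position': array([0.212, 0.588, 0.242]), 'ee_rot': array([ 0.172,  0.985, -0.001, -0.   ]), 'ft_force': array([ 0.841,  0.031, -0.009]), 'torque': array([-0.003,  0.017,  0.028]), 'grasp_force': np.float64(0.0), 'grip_width': np.float64(1.004)} 0.011
top 404.63391696304683 -0.032616778284315875 [0.444 0.006 0.968] 0.995969387755102
side 435.5953222489248 -0.12926222823054756 [ 0.256 -0.692  0.473] 0.9959736394557823
wrist 333.91371861077766 -0.05607479967821096 [0.134 0.616 0.373] 0.9961139455782313
[[ 6.000e-04 -9.456e-01 -3.254e-01  8.300e-02]
 [ 1.000e+00  7.000e-04 -0.000e+00 -1.000e-04]
 [ 3.000e-04 -3.254e-01  9.456e-01 -1.318e-01]
 [ 0.000e+00  0.000e+00  0.000e+00  1.000e+00]]
```

View pics/top0.png

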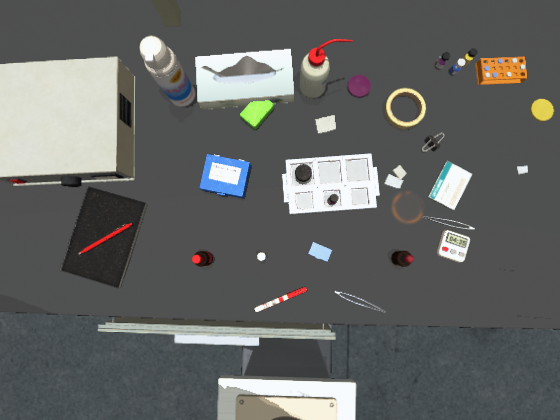

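View pics/side0.png

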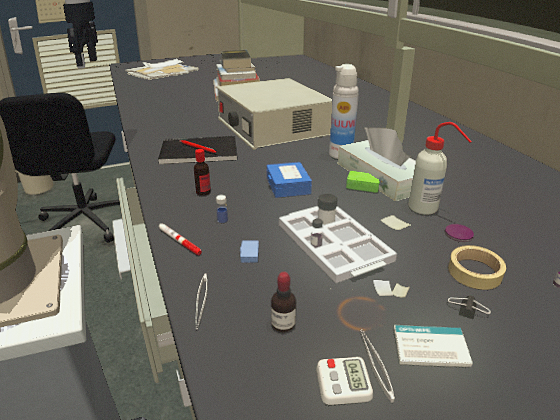

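The top view shows the slide box at (225,176) on the left (+y) end and the block at (331,184), with the canister in its left back pocket at (303,174). The dropper is at (402,258), the oil bottle at (203,258), the blue vial at (261,257) and the cover-slip box at (320,252). The side view confirms which is which. Next I measure positions.

```bash
cat > meas.py <<'E'
from h import *
import pickle
D=pickle.load(open("d0.pkl","rb"))
t=D["top"]; P=cloud(t); s=D["side"]; S=cloud(s)
print("table z top/side",np.median(P[280:300,300:330,2]).round(4))
def box(name,r,zlo):
    u0,v0,u1,v1=r; Q=P[v0:v1,u0:u1].reshape(-1,3); Q=Q[Q[:,2]>zlo]
    (cx,cy),(w,h),a=cv2.minAreaRect((Q[:,:2]*1000).astype(np.float32))
    print(name,"z50/98",np.percentile(Q[:,2],[50,98]).round(4),"c",round(cx,1),round(cy,1),"wh",round(w,1),round(h,1),"ang",round(a,1),len(Q))
    return cx/1000,cy/1000
box("slide",(195,148,256,203),.025)
box("block",(275,145,385,222),.011)
box("cover",(303,238,338,268),.006)
# round items: centroid of top-surface points in top view, and side-view cluster fits
for n,r,h in [("dropper",(385,243,420,272),.098),("oil",(188,243,220,272),.105),("blue",(252,247,272,267),.054),("canister",(290,160,318,188),.054+.006),("purple",(324,190,344,210),.06)]:
    u0,v0,u1,v1=r; Q=P[v0:v1,u0:u1].reshape(-1,3)
    zt=np.percentile(Q[:,2],99); q=Q[Q[:,2]>zt-.006]
    m=q[:,:2].mean(0); e=(q[:,:2].max(0)+q[:,:2].min(0))/2
    q2=S.reshape(-1,3); k=(np.hypot(*(q2[:,:2]-m).T)<.03)&(q2[:,2]>.025)&(q2[:,2]<h+.02); q2=q2[k]
    # circle fit on side points
    A=np.c_[2*q2[:,:2],np.ones(len(q2))]; b=(q2[:,:2]**2).sum(1); X=np.linalg.lstsq(A,b,rcond=None)[0]
    print(n,"ztop",zt.round(4),"c",m.round(4),e.round(4),len(q),"| side ztop",np.percentile(q2[:,2],99).round(4),"fit",X[:2].round(4),"R",np.sqrt(X[2]+X[0]**2+X[1]**2).round(4),len(q2))
# pockets: floor points in block
Q=P[145:222,275:385]; m=(Q[...,2]>.002)&(Q[...,2]<.0095)
print("block z rim",np.median(Q[...,2][(Q[...,2]>.013)&(Q[...,2]<.022)]))
E
python3 meas.py
```

```text
table z top/side 0.0005
slide z50/98 [0.0364 0.0403] c 574.6 91.1 wh 290.3 117.2 ang 55.1 1629
block z50/98 [0.0184 0.0626] c 566.3 -96.8 wh 222.5 229.5 ang 6.1 3095
cover z50/98 [0.0143 0.3612] c 459.1 -47.8 wh 99.5 49.3 ang 80.0 283
dropper ztop 0.0972 c [ 0.4392 -0.2434] [ 0.4389 -0.1284] 44 | side ztop 0.0968 fit [ 0.4351 -0.2609] R 0.0103 609
oil ztop 0.1079 c [0.4263 0.1934] [0.43   0.1068] 64 | side ztop 0.105 fit [0.4237 0.1911] R 0.0106 446
blue ztop 0.0577 c [0.4353 0.0621] [0.4351 0.0395] 58 | side ztop 0.055 fit [0.4345 0.0613] R 0.0078 103
canister ztop 0.0634 c [ 0.6256 -0.0251] [ 0.5452 -0.0191] 211 | side ztop 0.0604 fit [ 0.6257 -0.0302] R 0.0146 381
purple ztop 0.0631 c [ 0.569  -0.0947] [ 0.5115 -0.0502] 58 | side ztop 0.0606 fit [ 0.569  -0.0996] R 0.0079 163
block z rim 0.018141471634985112
```

```bash
cat > meas2.py <<'E'
from h import *
import pickle
D=pickle.load(open("d0.pkl","rb"))
t=D["top"]; s=D["side"]; P=cloud(t)
Z=P[...,2]; Z=cv2.medianBlur(Z.astype(np.float32),3)
def rect(name,r,zlo,zhi,z):
    u0,v0,u1,v1=r; m=np.zeros(Z.shape,np.uint8); m[v0:v1,u0:u1]=((Z>zlo)&(Z<zhi))[v0:v1,u0:u1]*255
    m=cv2.morphologyEx(m,cv2.MORPH_OPEN,np.ones((5,5)))
    cs,_=cv2.findContours(m,cv2.RETR_EXTERNAL,cv2.CHAIN_APPROX_NONE); c=max(cs,key=cv2.contourArea)[:,0]
    X=onplane(t,c[:,0],c[:,1],z)
    (a,b),(w,h),g=cv2.minAreaRect((X[:,:2]*1000).astype(np.float32)); print(name,round(a,1),round(b,1),round(w,1),round(h,1),round(g,1))
rect("slide",(195,148,256,203),.025,.05,.036)
rect("block",(280,148,382,218),.011,.1,.018)
rect("cover",(303,238,338,268),.007,.03,.014)
# pockets from color: grey floors
img=t["color"]; hsv=cv2.cvtColor(img,cv2.COLOR_RGB2HSV)
# clusters with MAD: median of top surface
for n,r,h in [("dropper",(385,243,420,272),.098),("oil",(188,243,220,272),.105),("blue",(252,247,272,267),.054),("canister",(290,160,318,188),.060),("purple",(324,190,344,210),.06)]:
    m=np.zeros(Z.shape,np.uint8); u0,v0,u1,v1=r; m[v0:v1,u0:u1]=((Z>h-.008)&(Z<h+.008))[v0:v1,u0:u1]*255
    cs,_=cv2.findContours(m,cv2.RETR_EXTERNAL,cv2.CHAIN_APPROX_NONE); c=max(cs,key=cv2.contourArea)[:,0]
    X=onplane(t,c[:,0],c[:,1],h)
    (a,b),R=cv2.minEnclosingCircle((X[:,:2]*1000).astype(np.float32)); print(n,round(a,1),round(b,1),"R",round(R,1))
for n in ("top","side"):
    c=D[n]
    for (nm,r) in ([("b",(270,140,400,230)),("s",(195,148,256,203)),("c",(303,238,338,268))] if n=="top" else []):
        u0,v0,u1,v1=r; cv2.imwrite(f"pics/{nm}.png",cv2.resize(c["color"][v0:v1,u0:u1,::-1],None,fx=5,fy=5,interpolation=cv2.INTER_CUBIC))
E
python3 meas2.py
```

```text
slide 620.1 158.2 105.4 90.9 80.5
block 611.7 -92.0 130.7 227.0 5.9
cover 448.7 -70.3 48.6 32.1 69.1
dropper 439.0 -254.6 R 7.7
oil 426.1 198.9 R 9.7
blue 435.1 64.4 R 9.3
canister 628.0 -26.3 R 19.4
purple 570.5 -96.7 R 9.9
```

View pics/b.png

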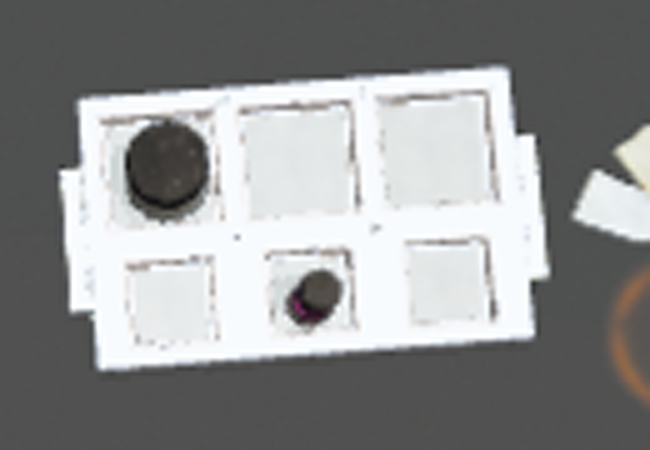

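The zoomed crop confirms three back and three front pockets, with the canister at about (165,165) and the purple vial at about (318,295). Measured sizes match the text: slide box 105×91 mm, block 131×227 mm including grips, and cover-slip box 49×32 mm.

```bash
cat > go.py <<'E'
# usage: go.py "x y z psi_deg" ... ; prints shift/turn in tool axes from the current pose; psi = world angle of tool y
from h import *
import sys
o=get_obs(); R=Ro.from_quat(o["ee_rot"]); p=np.array(o["position"])
print("t",round(float(o["clock"]),2),"p",p.round(4),"psi",np.degrees(np.arctan2(*R.as_matrix()[1::-1,1])).round(1),"j7",round(o["joint_pos"][6],2),"gw",round(float(o["grip_width"]),3),"gf",round(float(o["grasp_force"]),1),"f",np.round(o["ft_force"],1))
for a in sys.argv[1:]:
    x,y,z,s=map(float,a.split()); s=np.radians(s)
    Y=np.array([np.cos(s),np.sin(s),0]); Zt=np.array([0,0,-1.]); T=np.stack([np.cross(Y,Zt),Y,Zt],1)
    print(a,"d",R.inv().apply(np.array([x,y,z])-p).round(4),"turn",(R.inv()*Ro.from_matrix(T)).as_rotvec().round(4))
E
python3 go.py "0.628 -0.026 0.22 95.9" "0.628 -0.026 0.22 -84.1"
```

```text
t 0.15 p [0.2118 0.5877 0.2417] psi 70.2 j7 -0.09 gw 1.0 gf 0.0 f [-0.2  0.6  0.1]
0.628 -0.026 0.22 95.9 d [-0.5996 -0.4363  0.0222] turn [-1.100e-03 -2.000e-04 -4.488e-01]
0.628 -0.026 0.22 -84.1 d [-0.5996 -0.4363  0.0222] turn [-2.0000e-04  1.5000e-03  2.6928e+00]
```

Careful with the scale: shifts go in shares of 0.6 m and turns go in shares of 2 rad. That gives: -0.6 m is -1, -0.436 m is -0.7267, -0.449 rad is -0.2245.

>>> move_arm --plan '[{"delta_pos":[-1,-0.7267,0.0367],"turn":[-0.0005,0,-0.2245],"fingers":0.2},{"delta_pos":[-1,-0.7267,0.0367],"turn":[-0.0005,0,-0.2245],"fingers":0.2},{"delta_pos":[-1,-0.7267,0.0367],"turn":[-0.0005,0,-0.2245],"fingers":0.2},{"delta_pos":[-1,-0.7267,0.0367],"turn":[-0.0005,0,-0.2245],"fingers":0.2},{"delta_pos":[-1,-0.7267,0.0367],"turn":[-0.0005,0,-0.2245],"fingers":0.2},{"delta_pos":[-1,-0.7267,0.0367],"turn":[-0.0005,0,-0.2245],"fingers":0.2},{"delta_pos":[-1,-0.7267,0.0367],"turn":[-0.0005,0,-0.2245],"fingers":0.2},{"delta_pos":[-1,-0.7267,0.0367],"turn":[-0.0005,0,-0.2245],"fingers":0.2},{"delta_pos":[-1,-0.7267,0.0367],"turn":[-0.0005,0,-0.2245],"fingers":0.2},{"delta_pos":[-1,-0.7267,0.0367],"turn":[-0.0005,0,-0.2245],"fingers":0.2},{"delta_pos":[-1,-0.7267,0.0367],"turn":[-0.0005,0,-0.2245],"fingers":0.2},{"delta_pos":[-1,-0.7267,0.0367],"turn":[-0.0005,0,-0.2245],"fingers":0.2}]' --force 30

```text
clock: 1.65
position: [0.6294, -0.0275, 0.2201]
ee_rot: [-0.051, 0.999, 0.0, 0.0]
ft_force: [1.0, 1.1, 0.2]
grip_width: 0.796
grasp_force: 0.0
```

```bash
python3 go.py "0.628 -0.026 0.22 95.9"; python3 -c "
from h import *
c=cam('wrist','w1.png')
P=cloud(c)
print(np.median(P[::,::,2]))"
```

```text
t 1.65 p [ 0.6294 -0.0275  0.2201] psi 95.9 j7 1.75 gw 0.796 gf 0.0 f [1.  1.1 0.2]
0.628 -0.026 0.22 95.9 d [0.0012 0.0017 0.0001] turn [0.0008 0.0001 0.    ]
0.0008728961591474987
```

View pics/w1.png

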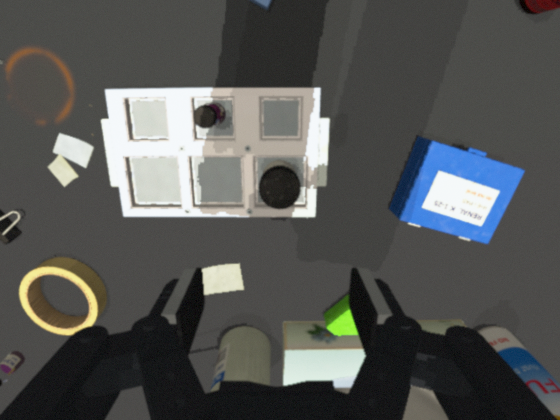

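The wrist view shows the block well exposed (corners about (107,90) to (318,215)), with the canister lid at (279,187). I check both against the top-view numbers.

```bash
python3 - <<'E'
from h import *
c=cam('wrist'); g=cv2.cvtColor(c["color"],cv2.COLOR_RGB2GRAY); P=cloud(c)
def big(m,r):
    k=np.zeros_like(g); u0,v0,u1,v1=r; k[v0:v1,u0:u1]=m[v0:v1,u0:u1]*255
    k=cv2.morphologyEx(k,cv2.MORPH_OPEN,np.ones((5,5)))
    cs,_=cv2.findContours(k,cv2.RETR_EXTERNAL,cv2.CHAIN_APPROX_NONE); return max(cs,key=cv2.contourArea)[:,0]
q=big(g<60,(250,155,310,215)); X=onplane(c,q[:,0],q[:,1],.060)
print("lid",cv2.minEnclosingCircle((X[:,:2]*1e3).astype(np.float32)), "z",np.median(P[180:195,272:288,2]))
q=big(g<60,(190,98,222,132)); X=onplane(c,q[:,0],q[:,1],.060)
print("purple",cv2.minEnclosingCircle((X[:,:2]*1e3).astype(np.float32)))
q=big(g>110,(90,75,340,230)); X=onplane(c,q[:,0],q[:,1],.018)
print("block",cv2.minAreaRect((X[:,:2]*1e3).astype(np.float32)))
E
python3 go.py "0.628 -0.026 0.042 95.9"
```

```text
lid ((625.93994140625, -25.57080078125), 19.889001846313477) z 0.060021075363320395
purple ((569.7225952148438, -94.59188079833984), 9.728096008300781)
block ((611.2593994140625, -91.2291030883789), (132.11105346679688, 226.73182678222656), 5.90330171585083)
t 1.75 p [ 0.6297 -0.0328  0.2193] psi 95.5 j7 1.75 gw 0.799 gf 0.0 f [-1.1  0.  -0.1]
0.628 -0.026 0.042 95.9 d [0.0009 0.0075 0.1773] turn [-0.0029 -0.0009 -0.0078]
```

Converted, 0.06 m is 0.1.

>>> move_arm --plan '[{"delta_pos":[0,0,0],"turn":[0,0,0],"fingers":0.35},{"delta_pos":[0,0,0.1],"turn":[0,0,0],"fingers":0.35},{"delta_pos":[0,0,0.1],"turn":[0,0,0],"fingers":0.35},{"delta_pos":[0,0,0.1],"turn":[0,0,0],"fingers":0.35}]'

```text
clock: 2.25
position: [0.629, -0.0245, 0.1622]
ee_rot: [-0.052, 0.999, 0.001, 0.001]
ft_force: [0.4, -1.0, 0.7]
grip_width: 0.651
grasp_force: 0.0
```

```bash
python3 go.py "0.626 -0.026 0.042 95.9"; python3 go.py
```

```text
t 2.25 p [ 0.629  -0.0245  0.1622] psi 96.0 j7 1.76 gw 0.651 gf 0.0 f [ 0.4 -1.   0.7]
0.626 -0.026 0.042 95.9 d [ 0.0033 -0.0013  0.1202] turn [0.0014 0.0017 0.0015]
t 2.25 p [ 0.629  -0.0245  0.1622] psi 96.0 j7 1.76 gw 0.651 gf 0.0 f [ 0.4 -1.   0.7]
```

Converted, 0.12 m is 0.2, 0.002 m is 0.0033.

>>> move_arm --plan '[{"delta_pos":[0.0033,0,0.0833],"turn":[0,0,0],"fingers":0.35},{"delta_pos":[0.0033,0,0.15],"turn":[0,0,0],"fingers":0.35},{"delta_pos":[0.0033,0,0.2],"turn":[0,0,0],"fingers":0.35},{"delta_pos":[0.0033,0,0.2],"turn":[0,0,0],"fingers":0.35},{"delta_pos":[0.0033,0,0.2],"turn":[0,0,0],"fingers":0.45},{"delta_pos":[0.0033,0,0.2],"turn":[0,0,0],"fingers":0.55},{"delta_pos":[0.0033,0,0.2],"turn":[0,0,0],"fingers":0.65},{"delta_pos":[0.0033,0,0.2],"turn":[0,0,0],"fingers":0.75},{"delta_pos":[0.0033,0,0.2],"turn":[0,0,0],"fingers":0.8},{"delta_pos":[0.0033,0,0.2],"turn":[0,0,0],"fingers":0.8}]' --force 30

```text
clock: 3.5
position: [0.6283, -0.0253, 0.043]
ee_rot: [-0.052, 0.999, 0.001, 0.002]
ft_force: [-1.2, 0.4, 8.4]
grip_width: 0.446
grasp_force: 29.2
```

```bash
python3 go.py "0.639 -0.089 0.042 95.9"
```

```text
t 3.5 p [ 0.6283 -0.0253  0.043 ] psi 95.9 j7 1.8 gw 0.446 gf 29.2 f [-1.2  0.4  8.4]
0.639 -0.089 0.042 95.9 d [-0.004  -0.0644  0.0009] turn [0.0013 0.0044 0.0004]
```

Converted, -0.064 m is -0.1067, -0.03 m is -0.05.

>>> move_arm --plan '[{"delta_pos":[0,0,-0.025],"turn":[0,0,0],"fingers":0.8},{"delta_pos":[0,0,-0.0583],"turn":[0,0,0],"fingers":0.8},{"delta_pos":[-0.0033,-0.05,-0.0583],"turn":[0,0,0],"fingers":0.8},{"delta_pos":[-0.0067,-0.1067,-0.0583],"turn":[0,0,0],"fingers":0.8},{"delta_pos":[-0.0067,-0.1067,-0.0583],"turn":[0,0,0],"fingers":0.8},{"delta_pos":[-0.0067,-0.1067,-0.0583],"turn":[0,0,0],"fingers":0.8}]'

```text
clock: 4.25
position: [0.6374, -0.0884, 0.0762]
ee_rot: [-0.052, 0.999, 0.001, 0.001]
ft_force: [-0.8, 0.3, -1.4]
grip_width: 0.449
grasp_force: 30.4
```

```bash
python3 go.py "0.639 -0.089 0.042 95.9"
```

```text
t 4.25 p [ 0.6374 -0.0884  0.0762] psi 95.9 j7 1.9 gw 0.449 gf 30.4 f [-0.8  0.3 -1.4]
0.639 -0.089 0.042 95.9 d [-0.0015 -0.0008  0.0342] turn [0.0015 0.0011 0.0003]
```

Converted, -0.11 m is -0.1833, 0.034 m is 0.0567.

>>> move_arm --plan '[{"delta_pos":[-0.0017,-0.0017,0.0333],"turn":[0,0,0],"fingers":0.8},{"delta_pos":[-0.0017,-0.0017,0.0483],"turn":[0,0,0],"fingers":0.8},{"delta_pos":[-0.0017,-0.0017,0.0567],"turn":[0,0,0],"fingers":0.8},{"delta_pos":[-0.0017,-0.0017,0.0567],"turn":[0,0,0],"fingers":0.8},{"delta_pos":[-0.0017,-0.0017,0.0567],"turn":[0,0,0],"fingers":0.5},{"delta_pos":[-0.0017,-0.0017,0.0567],"turn":[0,0,0],"fingers":0.4},{"delta_pos":[-0.0017,-0.0017,0.0567],"turn":[0,0,0],"fingers":0.35},{"delta_pos":[-0.0017,-0.0017,0.0567],"turn":[0,0,0],"fingers":0.35},{"delta_pos":[-0.0017,-0.0017,-0.0167],"turn":[0,0,0],"fingers":0.35},{"delta_pos":[-0.0017,-0.0017,-0.0833],"turn":[0,0,0],"fingers":0.35},{"delta_pos":[-0.0017,-0.0017,-0.1833],"turn":[0,0,0],"fingers":0.35},{"delta_pos":[-0.0017,-0.0017,-0.1833],"turn":[0,0,0],"fingers":0.35}]'

```text
clock: 5.75
position: [0.6407, -0.0906, 0.1907]
ee_rot: [-0.051, 0.999, 0.0, 0.004]
ft_force: [0.4, -0.5, -0.8]
grip_width: 0.65
grasp_force: 0.0
```

```bash
python3 go.py "0.435 0.064 0.12 95.9" "0.435 0.064 0.028 95.9"; python3 - <<'E'
from h import *
c=cam('top'); P=cloud(c); Z=P[...,2]
k=((Z>.052)&(Z<.068)).astype(np.uint8)*255; k[:158]=0;k[192:]=0;k[:,:290]=0;k[:,350:]=0
cs,_=cv2.findContours(k,cv2.RETR_EXTERNAL,cv2.CHAIN_APPROX_NONE)
for q in cs:
    q=q[:,0]
    if len(q)>8: X=onplane(c,q[:,0],q[:,1],.06); print(cv2.minEnclosingCircle((X[:,:2]*1e3).astype(np.float32)),np.median(Z[k>0]))
cv2.imwrite("pics/t1.png",c["color"][:,:,::-1])
E
```

```text
t 5.75 p [ 0.6407 -0.0906  0.1907] psi 95.9 j7 1.87 gw 0.65 gf 0.0 f [ 0.4 -0.5 -0.8]
0.435 0.064 0.12 95.9 d [0.1894 0.1749 0.069 ] turn [-0.0002  0.009  -0.0002]
0.435 0.064 0.028 95.9 d [0.1902 0.1749 0.1609] turn [-0.0002  0.009  -0.0002]
```

Converted, 0.19 m is 0.3167, 0.12 m is 0.2.

>>> move_arm --plan '[{"delta_pos":[0.0667,0.0667,0],"turn":[0,0,0],"fingers":0.4},{"delta_pos":[0.1333,0.1333,0.0333],"turn":[0,0,0],"fingers":0.4},{"delta_pos":[0.2,0.1917,0.0667],"turn":[0,0,0],"fingers":0.4},{"delta_pos":[0.2667,0.25,0.1],"turn":[0,0,0],"fingers":0.4},{"delta_pos":[0.3167,0.2917,0.1167],"turn":[0,0,0],"fingers":0.4},{"delta_pos":[0.3167,0.2917,0.1167],"turn":[0,0,0],"fingers":0.4},{"delta_pos":[0.3167,0.2917,0.1167],"turn":[0,0,0],"fingers":0.4},{"delta_pos":[0.3167,0.2917,0.1167],"turn":[0,0,0],"fingers":0.4}]'

```text
clock: 6.8
position: [0.4318, 0.0641, 0.1153]
ee_rot: [-0.051, 0.999, 0.0, 0.0]
ft_force: [1.3, -0.4, 0.0]
grip_width: 0.598
grasp_force: 0.0
```

```bash
python3 go.py "0.435 0.064 0.028 95.9";python3 - <<'E'
from h import *
c=cam('top'); P=cloud(c); Z=P[...,2]
k=((Z>.052)&(Z<.068)).astype(np.uint8)*255; k[:158]=0;k[192:]=0;k[:,:290]=0;k[:,350:]=0
cs,_=cv2.findContours(k,cv2.RETR_EXTERNAL,cv2.CHAIN_APPROX_NONE)
for q in cs:
    q=q[:,0]
    if len(q)>8: X=onplane(c,q[:,0],q[:,1],.06); print(cv2.minEnclosingCircle((X[:,:2]*1e3).astype(np.float32)),np.median(Z[k>0]))
w=cam('wrist','w2.png')
E
```

```text
t 6.8 p [0.4318 0.0641 0.1153] psi 95.8 j7 1.43 gw 0.598 gf 0.0 f [ 1.3 -0.4  0. ]
0.435 0.064 0.028 95.9 d [-0.0031 -0.0005  0.0873] turn [ 0.0007  0.0004 -0.001 ]
((637.591796875, -88.60371398925781), 19.6137752532959) 0.06048282713939973
```

View pics/w2.png

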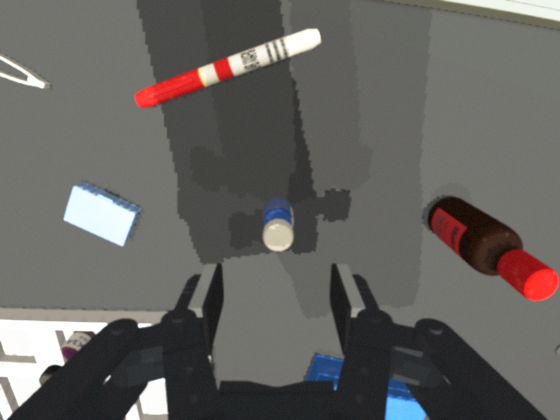

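The canister is seated at (637.6,−88.6), within 2 mm of the pocket centre. The vial cap at (278,237) lies midway between the fingers.

Converted, 0.087 m is 0.145, -0.003 m is -0.005.

>>> move_arm --plan '[{"delta_pos":[-0.005,0,0.075],"turn":[0,0,0],"fingers":0.4},{"delta_pos":[-0.005,0,0.145],"turn":[0,0,0],"fingers":0.4},{"delta_pos":[-0.005,0,0.145],"turn":[0,0,0],"fingers":0.5},{"delta_pos":[-0.005,0,0.145],"turn":[0,0,0],"fingers":0.6},{"delta_pos":[-0.005,0,0.145],"turn":[0,0,0],"fingers":0.7},{"delta_pos":[-0.005,0,0.145],"turn":[0,0,0],"fingers":0.8},{"delta_pos":[-0.005,0,0.145],"turn":[0,0,0],"fingers":0.9},{"delta_pos":[-0.005,0,0.145],"turn":[0,0,0],"fingers":0.9},{"delta_pos":[-0.005,0,0.145],"turn":[0,0,0],"fingers":0.9},{"delta_pos":[-0.005,0,0.0867],"turn":[0,0,0],"fingers":0.9},{"delta_pos":[-0.005,0,0.0783],"turn":[0,0,0],"fingers":0.9}]' --force 25

```text
clock: 8.28
position: [0.4359, 0.0656, 0.0709]
ee_rot: [-0.052, 0.999, 0.001, 0.002]
ft_force: [-0.6, 0.6, -0.5]
grip_width: 0.248
grasp_force: 24.7
```

```bash
python3 go.py "0.569 -0.03 0.072 95.9" "0.569 -0.03 0.034 95.9"
```

```text
t 8.28 p [0.4359 0.0656 0.0709] psi 95.9 j7 1.46 gw 0.248 gf 24.7 f [-0.6  0.6 -0.5]
0.569 -0.03 0.072 95.9 d [-0.1226 -0.1088 -0.0007] turn [0.0024 0.0048 0.0002]
0.569 -0.03 0.034 95.9 d [-0.1224 -0.1089  0.0373] turn [0.0024 0.0048 0.0002]
```

Converted, -0.122 m is -0.2033, -0.072 m is -0.12.

>>> move_arm --plan '[{"delta_pos":[-0.0667,-0.06,0],"turn":[0,0,0],"fingers":0.9},{"delta_pos":[-0.1333,-0.12,0],"turn":[0,0,0],"fingers":0.9},{"delta_pos":[-0.1833,-0.1667,0],"turn":[0,0,0],"fingers":0.9},{"delta_pos":[-0.2033,-0.1817,0],"turn":[0,0,0],"fingers":0.9},{"delta_pos":[-0.2033,-0.1817,0],"turn":[0,0,0],"fingers":0.9},{"delta_pos":[-0.2033,-0.1817,0],"turn":[0,0,0],"fingers":0.9},{"delta_pos":[-0.2033,-0.1817,0],"turn":[0,0,0],"fingers":0.9}]'

```text
clock: 9.15
position: [0.5661, -0.0297, 0.0684]
ee_rot: [-0.052, 0.999, 0.001, -0.0]
ft_force: [0.3, 0.4, -0.5]
grip_width: 0.248
grasp_force: 24.7
```

```bash
python3 go.py "0.569 -0.03 0.035 95.9"
```

```text
t 9.15 p [ 0.5661 -0.0297  0.0684] psi 96.0 j7 1.78 gw 0.248 gf 24.7 f [ 0.3  0.4 -0.5]
0.569 -0.03 0.035 95.9 d [-0.0028 -0.0007  0.0334] turn [0.0018 0.0001 0.0015]
```

Converted, -0.14 m is -0.2333, 0.034 m is 0.0567.

>>> move_arm --plan '[{"delta_pos":[-0.005,0,0.03],"turn":[0,0,0],"fingers":0.9},{"delta_pos":[-0.005,0,0.0467],"turn":[0,0,0],"fingers":0.9},{"delta_pos":[-0.005,0,0.0567],"turn":[0,0,0],"fingers":0.9},{"delta_pos":[-0.005,0,0.0567],"turn":[0,0,0],"fingers":0.9},{"delta_pos":[-0.005,0,0.0567],"turn":[0,0,0],"fingers":0.7},{"delta_pos":[-0.005,0,0.0567],"turn":[0,0,0],"fingers":0.6},{"delta_pos":[-0.005,0,0.0567],"turn":[0,0,0],"fingers":0.5},{"delta_pos":[-0.005,0,0.0567],"turn":[0,0,0],"fingers":0.5},{"delta_pos":[-0.005,0,0],"turn":[0,0,0],"fingers":0.5},{"delta_pos":[-0.005,0,-0.0833],"turn":[0,0,0],"fingers":0.4},{"delta_pos":[-0.005,0,-0.1833],"turn":[0,0,0],"fingers":0.3},{"delta_pos":[-0.005,0,-0.2333],"turn":[0,0,0],"fingers":0.3}]'

```text
clock: 10.65
position: [0.5707, -0.0308, 0.2118]
ee_rot: [-0.051, 0.999, 0.001, 0.002]
ft_force: [1.0, -0.1, 0.4]
grip_width: 0.7
grasp_force: 0.0
```

```bash
python3 go.py "0.439 -0.2545 0.2 5.9" "0.439 -0.2545 0.2 -24.1"
```

```text
t 10.65 p [ 0.5707 -0.0308  0.2118] psi 95.9 j7 1.73 gw 0.7 gf 0.0 f [ 1.  -0.1  0.4]
0.439 -0.2545 0.2 5.9 d [ 0.154  -0.209   0.0109] turn [0.0043 0.0025 1.5708]
0.439 -0.2545 0.2 -24.1 d [ 0.154  -0.209   0.0109] turn [5.2000e-03 1.4000e-03 2.0944e+00]
```

Converted, -0.209 m is -0.3483, 0.154 m is 0.2567, 1.571 rad is 0.7855.

>>> move_arm --plan '[{"delta_pos":[0.05,-0.0667,0.0167],"turn":[0,0,0.09],"fingers":0.3},{"delta_pos":[0.1,-0.1333,0.0167],"turn":[0,0,0.18],"fingers":0.3},{"delta_pos":[0.15,-0.2,0.0167],"turn":[0,0,0.27],"fingers":0.3},{"delta_pos":[0.2,-0.2667,0.0167],"turn":[0,0,0.36],"fingers":0.3},{"delta_pos":[0.2333,-0.3167,0.0167],"turn":[0,0,0.45],"fingers":0.3},{"delta_pos":[0.2567,-0.3483,0.0167],"turn":[0,0,0.54],"fingers":0.3},{"delta_pos":[0.2567,-0.3483,0.0167],"turn":[0,0,0.63],"fingers":0.3},{"delta_pos":[0.2567,-0.3483,0.0167],"turn":[0,0,0.72],"fingers":0.3},{"delta_pos":[0.2567,-0.3483,0.0167],"turn":[0,0,0.7855],"fingers":0.3},{"delta_pos":[0.2567,-0.3483,0.0167],"turn":[0,0,0.7855],"fingers":0.3},{"delta_pos":[0.2567,-0.3483,0.0167],"turn":[0,0,0.7855],"fingers":0.3}]'

```text
clock: 12.02
position: [0.4381, -0.2543, 0.198]
ee_rot: [0.669, 0.744, 0.0, -0.0]
ft_force: [-0.0, 0.3, 0.7]
grip_width: 0.7
grasp_force: 0.0
```

```bash
python3 go.py "0.439 -0.2545 0.044 5.9";python3 - <<'E'
from h import *
w=cam('wrist','w3.png'); c=cam('top','t2.png'); Z=cloud(c)[...,2]
k=((Z>.052)&(Z<.068)).astype(np.uint8)*255; k[:158]=0;k[220:]=0;k[:,:285]=0;k[:,350:]=0
cs,_=cv2.findContours(k,cv2.RETR_EXTERNAL,cv2.CHAIN_APPROX_NONE)
for q in cs:
    q=q[:,0]
    if len(q)>8: X=onplane(c,q[:,0],q[:,1],.06); print(cv2.minEnclosingCircle((X[:,:2]*1e3).astype(np.float32)),np.median(Z[k>0]))
E
```

```text
t 12.03 p [ 0.4381 -0.2543  0.198 ] psi 6.1 j7 0.62 gw 0.7 gf 0.0 f [-0.   0.3  0.7]
0.439 -0.2545 0.044 5.9 d [-0.0004  0.0009  0.154 ] turn [ 0.0003 -0.0011  0.0029]
((570.8501586914062, -96.00142669677734), 9.927583694458008) 0.06035477631658325
((568.0709228515625, -30.751541137695312), 9.783066749572754) 0.06035477631658325
((637.0316772460938, -89.16448211669922), 19.56028175354004) 0.06035477631658325
```

View pics/w3.png

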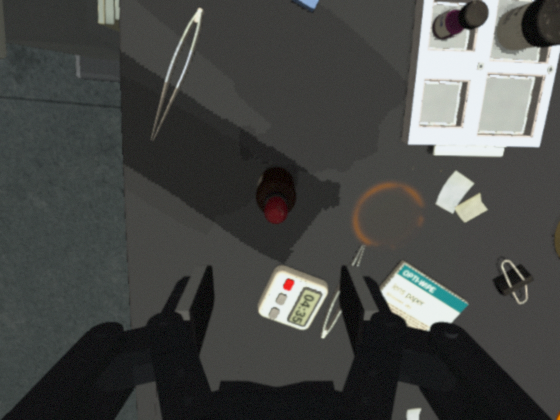

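The blue vial is seated at (568,−31), top at 60 mm. The dropper bulb at (276,207) is centred between the fingers.

Converted, 0.154 m is 0.2567, 0.14 m is 0.2333.

>>> move_arm --plan '[{"delta_pos":[0,0.0017,0.0917],"turn":[0,0,0],"fingers":0.3},{"delta_pos":[0,0.0017,0.175],"turn":[0,0,0],"fingers":0.3},{"delta_pos":[0,0.0017,0.2333],"turn":[0,0,0],"fingers":0.3},{"delta_pos":[0,0.0017,0.2567],"turn":[0,0,0],"fingers":0.3},{"delta_pos":[0,0.0017,0.2567],"turn":[0,0,0],"fingers":0.4},{"delta_pos":[0,0.0017,0.2567],"turn":[0,0,0],"fingers":0.5},{"delta_pos":[0,0.0017,0.2567],"turn":[0,0,0],"fingers":0.6},{"delta_pos":[0,0.0017,0.2567],"turn":[0,0,0],"fingers":0.7},{"delta_pos":[0,0.0017,0.2567],"turn":[0,0,0],"fingers":0.8},{"delta_pos":[0,0.0017,0.2567],"turn":[0,0,0],"fingers":0.8},{"delta_pos":[0,0.0017,0.2567],"turn":[0,0,0],"fingers":0.8}]' --force 35

```text
clock: 13.5
position: [0.4401, -0.2545, 0.0456]
ee_rot: [0.67, 0.743, 0.001, 0.001]
ft_force: [-0.4, 1.2, 6.1]
grip_width: 0.406
grasp_force: 34.3
```

```bash
python3 go.py "0.633 -0.0235 0.13 5.9"
```

```text
t 13.5 p [ 0.4401 -0.2545  0.0456] psi 5.9 j7 0.77 gw 0.406 gf 34.3 f [-0.4  1.2  6.1]
0.633 -0.0235 0.13 5.9 d [ 0.2099  0.2159 -0.0838] turn [ 0.0027 -0.0005  0.0002]
```

Converted, 0.216 m is 0.36, 0.08 m is 0.1333.

>>> move_arm --plan '[{"delta_pos":[0,0,-0.05],"turn":[0,0,0],"fingers":0.8},{"delta_pos":[0,0,-0.1167],"turn":[0,0,0],"fingers":0.8},{"delta_pos":[0.0333,0.0333,-0.14],"turn":[0,0,0],"fingers":0.8},{"delta_pos":[0.0833,0.0833,-0.14],"turn":[0,0,0],"fingers":0.8},{"delta_pos":[0.1333,0.1383,-0.14],"turn":[0,0,0],"fingers":0.8},{"delta_pos":[0.1833,0.19,-0.14],"turn":[0,0,0],"fingers":0.8},{"delta_pos":[0.2333,0.2417,-0.14],"turn":[0,0,0],"fingers":0.8},{"delta_pos":[0.2833,0.2917,-0.14],"turn":[0,0,0],"fingers":0.8},{"delta_pos":[0.325,0.3333,-0.14],"turn":[0,0,0],"fingers":0.8},{"delta_pos":[0.35,0.36,-0.14],"turn":[0,0,0],"fingers":0.8},{"delta_pos":[0.35,0.36,-0.14],"turn":[0,0,0],"fingers":0.8},{"delta_pos":[0.35,0.36,-0.14],"turn":[0,0,0],"fingers":0.8}]'

```text
clock: 15.0
position: [0.6321, -0.0241, 0.1288]
ee_rot: [0.67, 0.742, 0.0, -0.0]
ft_force: [-0.4, 0.0, -0.8]
grip_width: 0.414
grasp_force: 35.2
```

```bash
python3 go.py "0.633 -0.0235 0.05 5.9"; python3 -c "
from h import *
w=cam('wrist','w4.png')"
```

```text
t 15.0 p [ 0.6321 -0.0241  0.1288] psi 5.9 j7 0.27 gw 0.414 gf 35.2 f [-0.4  0.  -0.8]
0.633 -0.0235 0.05 5.9 d [0.0004 0.001  0.0788] turn [ 0.0006 -0.0006 -0.0008]
```

View pics/w4.png

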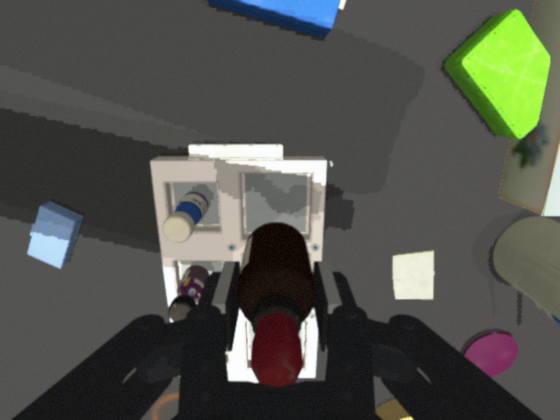

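The dropper is held upright and lined up over its pocket at about (277,205). I lower it now.

Converted, -0.08 m is -0.1333, 0.078 m is 0.13.

>>> move_arm --plan '[{"delta_pos":[0,0.0017,0.0583],"turn":[0,0,0],"fingers":0.8},{"delta_pos":[0,0.0017,0.1],"turn":[0,0,0],"fingers":0.8},{"delta_pos":[0,0.0017,0.12],"turn":[0,0,0],"fingers":0.8},{"delta_pos":[0,0.0017,0.13],"turn":[0,0,0],"fingers":0.8},{"delta_pos":[0,0.0017,0.13],"turn":[0,0,0],"fingers":0.8},{"delta_pos":[0,0.0017,0.13],"turn":[0,0,0],"fingers":0.5},{"delta_pos":[0,0.0017,0.13],"turn":[0,0,0],"fingers":0.42},{"delta_pos":[0,0.0017,0.13],"turn":[0,0,0],"fingers":0.42},{"delta_pos":[0,0.0017,0.0667],"turn":[0,0,0],"fingers":0.42},{"delta_pos":[0,0.0017,-0.0333],"turn":[0,0,0],"fingers":0.4},{"delta_pos":[0,0.0017,-0.1333],"turn":[0,0,0],"fingers":0.3},{"delta_pos":[0,0.0017,-0.1333],"turn":[0,0,0],"fingers":0.3}]'

```text
clock: 16.55
position: [0.6358, -0.0236, 0.2137]
ee_rot: [0.67, 0.742, 0.004, 0.003]
ft_force: [0.6, 1.1, -0.1]
grip_width: 0.701
grasp_force: 0.0
```

```bash
python3 go.py "0.426 0.199 0.206 5.9"
```

```text
t 16.55 p [ 0.6358 -0.0236  0.2137] psi 5.9 j7 0.24 gw 0.701 gf 0.0 f [ 0.6  1.1 -0.1]
0.426 0.199 0.206 5.9 d [ 0.2429 -0.1859  0.0063] turn [ 0.009  -0.001  -0.0003]
```

>>> move_arm --plan '[{"delta_pos":[0.0667,-0.0517,0],"turn":[0,0,0],"fingers":0.3},{"delta_pos":[0.1417,-0.11,0],"turn":[0,0,0],"fingers":0.3},{"delta_pos":[0.2167,-0.1667,0],"turn":[0,0,0],"fingers":0.3},{"delta_pos":[0.2917,-0.2233,0],"turn":[0,0,0],"fingers":0.3},{"delta_pos":[0.3583,-0.275,0.0083],"turn":[0,0,0],"fingers":0.3},{"delta_pos":[0.405,-0.3083,0.0083],"turn":[0,0,0],"fingers":0.3},{"delta_pos":[0.405,-0.3083,0.0083],"turn":[0,0,0],"fingers":0.3},{"delta_pos":[0.405,-0.3083,0.0083],"turn":[0,0,0],"fingers":0.3},{"delta_pos":[0.405,-0.3083,0.0083],"turn":[0,0,0],"fingers":0.3}]'

```text
clock: 17.68
position: [0.425, 0.1986, 0.2033]
ee_rot: [0.67, 0.742, 0.0, -0.0]
ft_force: [0.4, -0.1, 0.1]
grip_width: 0.7
grasp_force: 0.0
```

```bash
python3 go.py "0.426 0.199 0.055 5.9"; python3 - <<'E'
from h import *
w=cam('wrist','w5.png'); c=w; P=cloud(c)
h=cv2.cvtColor(c["color"],cv2.COLOR_RGB2HSV)
m=((h[...,1]>180)&(h[...,2]>120)&((h[...,0]<8)|(h[...,0]>172))).astype(np.uint8)*255
cs,_=cv2.findContours(m,cv2.RETR_EXTERNAL,cv2.CHAIN_APPROX_NONE)
for q in cs:
    if cv2.contourArea(q)>150:
        (u,v),r=cv2.minEnclosingCircle(q); print(round(u),round(v),round(r),"top z",np.nanpercentile(P[m>0][:,2],90).round(3),onplane(c,u,v,.105).round(4))
E
```

```text
t 17.68 p [0.425  0.1986 0.2033] psi 5.8 j7 -0.43 gw 0.7 gf 0.0 f [ 0.4 -0.1  0.1]
0.426 0.199 0.055 5.9 d [0.0002 0.001  0.1483] turn [ 0.0001 -0.0006 -0.0019]
276 210 13 top z 0.106 [0.4253 0.2019 0.105 ]
```

View pics/w5.png

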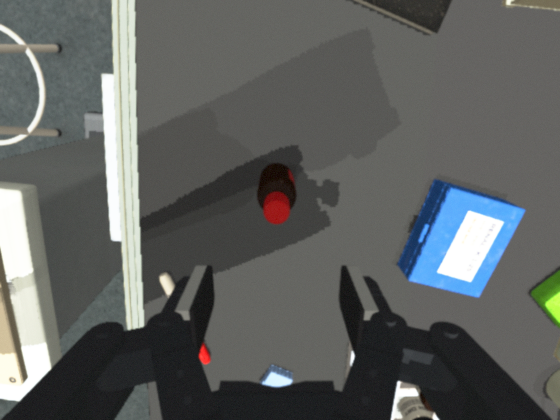

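The oil bottle cap at (276,210) is centred between the fingers, so I grasp it.

Converted, 0.148 m is 0.2467, 0.105 m is 0.175.

>>> move_arm --plan '[{"delta_pos":[0.0017,0.0017,0.0917],"turn":[0,0,0],"fingers":0.3},{"delta_pos":[0.0017,0.0017,0.175],"turn":[0,0,0],"fingers":0.3},{"delta_pos":[0.0017,0.0017,0.23],"turn":[0,0,0],"fingers":0.3},{"delta_pos":[0.0017,0.0017,0.2467],"turn":[0,0,0],"fingers":0.3},{"delta_pos":[0.0017,0.0017,0.2467],"turn":[0,0,0],"fingers":0.4},{"delta_pos":[0.0017,0.0017,0.2467],"turn":[0,0,0],"fingers":0.5},{"delta_pos":[0.0017,0.0017,0.2467],"turn":[0,0,0],"fingers":0.6},{"delta_pos":[0.0017,0.0017,0.2467],"turn":[0,0,0],"fingers":0.7},{"delta_pos":[0.0017,0.0017,0.2467],"turn":[0,0,0],"fingers":0.8},{"delta_pos":[0.0017,0.0017,0.2467],"turn":[0,0,0],"fingers":0.8},{"delta_pos":[0.0017,0.0017,0.2467],"turn":[0,0,0],"fingers":0.8}]'

```text
clock: 19.1
position: [0.4258, 0.2014, 0.0567]
ee_rot: [0.67, 0.743, 0.001, -0.0]
ft_force: [-2.9, -1.2, 7.6]
grip_width: 0.393
grasp_force: 34.1
```

```bash
python3 go.py "0.426 0.199 0.19 5.9" "0.6463 -0.1545 0.19 5.9"
```

```text
t 19.1 p [0.4258 0.2014 0.0567] psi 5.9 j7 -0.34 gw 0.393 gf 34.1 f [-2.9 -1.2  7.6]
0.426 0.199 0.19 5.9 d [-0.0021  0.0002 -0.1333] turn [ 0.0015 -0.0023  0.0001]
0.6463 -0.1545 0.19 5.9 d [-0.3764  0.1829 -0.1339] turn [ 0.0015 -0.0023  0.0001]
```

Converted, -0.345 m is -0.575, -0.315 m is -0.525.

>>> move_arm --plan '[{"delta_pos":[0,0,-0.05],"turn":[0,0,0],"fingers":0.8},{"delta_pos":[0,0,-0.1167],"turn":[0,0,0],"fingers":0.8},{"delta_pos":[0,0,-0.1833],"turn":[0,0,0],"fingers":0.8},{"delta_pos":[-0.0333,0.0167,-0.2167],"turn":[0,0,0],"fingers":0.8},{"delta_pos":[-0.0917,0.045,-0.2167],"turn":[0,0,0],"fingers":0.8},{"delta_pos":[-0.1583,0.0767,-0.2167],"turn":[0,0,0],"fingers":0.8},{"delta_pos":[-0.2333,0.1133,-0.2167],"turn":[0,0,0],"fingers":0.8},{"delta_pos":[-0.3083,0.15,-0.2167],"turn":[0,0,0],"fingers":0.8},{"delta_pos":[-0.3833,0.1867,-0.2167],"turn":[0,0,0],"fingers":0.8},{"delta_pos":[-0.4583,0.2233,-0.2167],"turn":[0,0,0],"fingers":0.8},{"delta_pos":[-0.525,0.255,-0.2167],"turn":[0,0,0],"fingers":0.8},{"delta_pos":[-0.575,0.28,-0.2167],"turn":[0,0,0],"fingers":0.8}]'

```text
clock: 20.6
position: [0.6285, -0.127, 0.1856]
ee_rot: [0.67, 0.742, 0.0, 0.0]
ft_force: [-0.3, 0.5, -1.5]
grip_width: 0.39
grasp_force: 35.0
```

```bash
python3 go.py "0.6463 -0.1545 0.12 5.9"
```

```text
t 20.6 p [ 0.6285 -0.127   0.1856] psi 5.9 j7 0.45 gw 0.39 gf 35.0 f [-0.3  0.5 -1.5]
0.6463 -0.1545 0.12 5.9 d [-0.0292  0.0149  0.0656] turn [ 0.0008 -0.0006 -0.0008]
```

Converted, 0.066 m is 0.11, -0.029 m is -0.0483.

>>> move_arm --plan '[{"delta_pos":[-0.0333,0.0167,0],"turn":[0,0,0],"fingers":0.8},{"delta_pos":[-0.0483,0.025,0.0333],"turn":[0,0,0],"fingers":0.8},{"delta_pos":[-0.0483,0.025,0.11],"turn":[0,0,0],"fingers":0.8},{"delta_pos":[-0.0483,0.025,0.11],"turn":[0,0,0],"fingers":0.8},{"delta_pos":[-0.0483,0.025,0.11],"turn":[0,0,0],"fingers":0.8}]'

```text
clock: 21.22
position: [0.6461, -0.1519, 0.1203]
ee_rot: [0.67, 0.743, 0.001, -0.0]
ft_force: [-0.1, 0.4, -0.2]
grip_width: 0.39
grasp_force: 35.1
```

```bash
python3 go.py "0.6463 -0.1545 0.0615 5.9"
```

```text
t 21.23 p [ 0.6461 -0.1519  0.1203] psi 5.9 j7 0.52 gw 0.39 gf 35.1 f [-0.1  0.4 -0.2]
0.6463 -0.1545 0.0615 5.9 d [-0.0026 -0.0001  0.0588] turn [ 0.001  -0.001   0.0006]
```

Converted, -0.09 m is -0.15, 0.059 m is 0.0983.

>>> move_arm --plan '[{"delta_pos":[-0.0033,0,0.0417],"turn":[0,0,0],"fingers":0.8},{"delta_pos":[-0.0033,0,0.075],"turn":[0,0,0],"fingers":0.8},{"delta_pos":[-0.0033,0,0.09],"turn":[0,0,0],"fingers":0.8},{"delta_pos":[-0.0033,0,0.0983],"turn":[0,0,0],"fingers":0.8},{"delta_pos":[-0.0033,0,0.0983],"turn":[0,0,0],"fingers":0.8},{"delta_pos":[-0.0033,0,0.0983],"turn":[0,0,0],"fingers":0.5},{"delta_pos":[-0.0033,0,0.0983],"turn":[0,0,0],"fingers":0.42},{"delta_pos":[-0.0033,0,0.0983],"turn":[0,0,0],"fingers":0.42},{"delta_pos":[-0.0033,0,0.0333],"turn":[0,0,0],"fingers":0.42},{"delta_pos":[-0.0033,0,-0.0667],"turn":[0,0,0],"fingers":0.4},{"delta_pos":[-0.0033,0,-0.15],"turn":[0,0,0],"fingers":0.4},{"delta_pos":[-0.0033,0,-0.15],"turn":[0,0,0],"fingers":0.4}]'

```text
clock: 22.72
position: [0.6477, -0.1554, 0.2138]
ee_rot: [0.67, 0.742, 0.002, 0.003]
ft_force: [0.2, 0.3, -0.5]
grip_width: 0.599
grasp_force: 0.0
```

```bash
python3 go.py "0.449 -0.07 0.15 -20.9"
```

```text
t 22.73 p [ 0.6477 -0.1554  0.2138] psi 5.9 j7 0.49 gw 0.599 gf 0.0 f [ 0.2  0.3 -0.5]
0.449 -0.07 0.15 -20.9 d [ 0.1054 -0.1894  0.0623] turn [ 0.0073 -0.0009  0.4675]
```

Converted, -0.189 m is -0.315, 0.06 m is 0.1, 0.467 rad is 0.2335.

>>> move_arm --plan '[{"delta_pos":[0.0333,-0.0633,0],"turn":[0,0,0.05],"fingers":0.4},{"delta_pos":[0.07,-0.1267,0],"turn":[0,0,0.1],"fingers":0.4},{"delta_pos":[0.1067,-0.1917,0.0167],"turn":[0,0,0.15],"fingers":0.4},{"delta_pos":[0.1417,-0.255,0.05],"turn":[0,0,0.2],"fingers":0.4},{"delta_pos":[0.175,-0.315,0.1],"turn":[0,0,0.2335],"fingers":0.4},{"delta_pos":[0.175,-0.315,0.1],"turn":[0,0,0.2335],"fingers":0.4},{"delta_pos":[0.175,-0.315,0.1],"turn":[0,0,0.2335],"fingers":0.4},{"delta_pos":[0.175,-0.315,0.1],"turn":[0,0,0.2335],"fingers":0.4}]'

```text
clock: 23.72
position: [0.4483, -0.0699, 0.1499]
ee_rot: [0.824, 0.567, 0.001, 0.0]
ft_force: [1.1, 0.6, -0.4]
grip_width: 0.601
grasp_force: 0.0
```

```bash
python3 go.py "0.449 -0.07 0.014 -20.9"; python3 - <<'E'
from h import *
w=cam('wrist','w6.png'); c=w; P=cloud(c)
h=cv2.cvtColor(c["color"],cv2.COLOR_RGB2HSV)
m=((h[...,1]>50)&(h[...,2]>150)&(h[...,0]>95)&(h[...,0]<125)).astype(np.uint8)*255
cs,_=cv2.findContours(m,cv2.RETR_EXTERNAL,cv2.CHAIN_APPROX_NONE)
for q in cs:
    if cv2.contourArea(q)>400:
        q=q[:,0]; X=onplane(c,q[:,0],q[:,1],.014); print(q.mean(0),cv2.minAreaRect((X[:,:2]*1e3).astype(np.float32)),np.median(P[q[:,1],q[:,0],2]))
c=cam('top','t3.png'); Z=cloud(c)[...,2]
for lo,hi,zz in [(.052,.068,.06),(.099,.118,.108)]:
    k=((Z>lo)&(Z<hi)).astype(np.uint8)*255; k[:150]=0;k[220:]=0;k[:,:285]=0;k[:,385:]=0
    cs,_=cv2.findContours(k,cv2.RETR_EXTERNAL,cv2.CHAIN_APPROX_NONE)
    for q in cs:
        q=q[:,0]
        if len(q)>8: X=onplane(c,q[:,0],q[:,1],zz); print(cv2.minEnclosingCircle((X[:,:2]*1e3).astype(np.float32)),np.median(Z[q[:,1],q[:,0]]))
E
```

```text
t 23.73 p [ 0.4483 -0.0699  0.1499] psi -20.9 j7 -0.29 gw 0.601 gf 0.0 f [ 1.1  0.6 -0.4]
0.449 -0.07 0.014 -20.9 d [0.     0.0005 0.1359] turn [ 0.0013 -0.0008  0.0004]
((570.7503051757812, -96.10649871826172), 9.959493637084961) 0.05994531170725686
((568.0709228515625, -30.751541137695312), 9.783066749572754) 0.06011725688951229
((641.8145141601562, -152.74169921875), 15.771172523498535) 0.06057222104259083
((633.8118286132812, -25.634485244750977), 17.857662200927734) 0.059413417065036576
((636.6298217773438, -89.18314361572266), 19.883472442626953) 0.05871702819080524
((632.8143920898438, -26.307374954223633), 8.06199836730957) 0.10080733828952398
((646.5757446289062, -155.4590301513672), 10.630852699279785) 0.10737701535030705
```

View pics/w6.png

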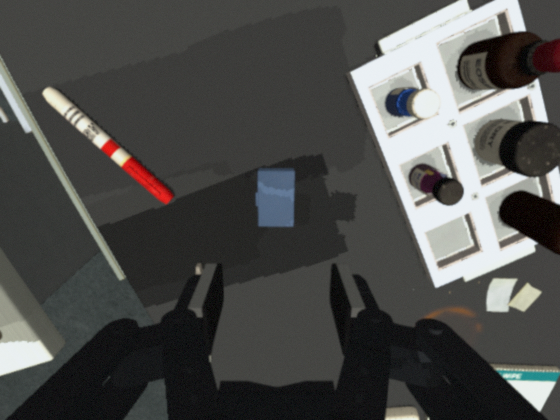

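Bottles are seated: dropper at (633,−26), oil at (647,−155). The cover-slip box at (275,197) is square between the fingers, so I grasp it.

Converted, 0.134 m is 0.2233, 0.124 m is 0.2067.

>>> move_arm --plan '[{"delta_pos":[0,0,0.0833],"turn":[0,0,0],"fingers":0.4},{"delta_pos":[0,0,0.1583],"turn":[0,0,0],"fingers":0.4},{"delta_pos":[0,0,0.2067],"turn":[0,0,0],"fingers":0.4},{"delta_pos":[0,0,0.2233],"turn":[0,0,0],"fingers":0.4},{"delta_pos":[0,0,0.2233],"turn":[0,0,0],"fingers":0.45},{"delta_pos":[0,0,0.2233],"turn":[0,0,0],"fingers":0.55},{"delta_pos":[0,0,0.2233],"turn":[0,0,0],"fingers":0.65},{"delta_pos":[0,0,0.2233],"turn":[0,0,0],"fingers":0.75},{"delta_pos":[0,0,0.2233],"turn":[0,0,0],"fingers":0.8},{"delta_pos":[0,0,0.2233],"turn":[0,0,0],"fingers":0.8}]' --force 25

```text
clock: 25.08
position: [0.4481, -0.0692, 0.0164]
ee_rot: [0.823, 0.567, 0.001, -0.0]
ft_force: [-1.6, -0.1, 8.4]
grip_width: 0.351
grasp_force: 24.4
```

```bash
python3 go.py "0.449 -0.07 0.1 -20.9" "0.62 0.158 0.12 -9.5"
```

```text
t 25.07 p [ 0.4481 -0.0692  0.0164] psi -20.9 j7 -0.06 gw 0.351 gf 24.4 f [-1.6 -0.1  8.4]
0.449 -0.07 0.1 -20.9 d [-0.0003  0.0012 -0.0836] turn [ 0.0014 -0.0026  0.0009]
0.62 0.158 0.12 -9.5 d [ 0.2737  0.0799 -0.1027] turn [ 0.0017 -0.0024 -0.1981]
```

Converted, 0.274 m is 0.4567, -0.07 m is -0.1167, -0.12 rad is -0.06.

>>> move_arm --plan '[{"delta_pos":[0,0,-0.05],"turn":[0,0,0],"fingers":0.8},{"delta_pos":[0,0,-0.1167],"turn":[0,0,0],"fingers":0.8},{"delta_pos":[0.0333,0.01,-0.1717],"turn":[0,0,0],"fingers":0.8},{"delta_pos":[0.0917,0.0267,-0.1717],"turn":[0,0,-0.02],"fingers":0.8},{"delta_pos":[0.1667,0.0483,-0.1717],"turn":[0,0,-0.04],"fingers":0.8},{"delta_pos":[0.2417,0.07,-0.1717],"turn":[0,0,-0.06],"fingers":0.8},{"delta_pos":[0.3167,0.0917,-0.1717],"turn":[0,0,-0.08],"fingers":0.8},{"delta_pos":[0.3833,0.1117,-0.1717],"turn":[0,0,-0.099],"fingers":0.8},{"delta_pos":[0.4333,0.1267,-0.1717],"turn":[0,0,-0.099],"fingers":0.8},{"delta_pos":[0.4567,0.1333,-0.1717],"turn":[0,0,-0.099],"fingers":0.8},{"delta_pos":[0.4567,0.1333,-0.1717],"turn":[0,0,-0.099],"fingers":0.8},{"delta_pos":[0.4567,0.1333,-0.1717],"turn":[0,0,-0.099],"fingers":0.8}]'

```text
clock: 26.58
position: [0.6191, 0.1566, 0.1188]
ee_rot: [0.764, 0.645, 0.0, -0.0]
ft_force: [0.1, -0.0, 0.8]
grip_width: 0.347
grasp_force: 25.6
```

```bash
python3 go.py "0.62 0.158 0.052 -9.5"; python3 -c "
from h import *
w=cam('wrist','w7.png')"
```

```text
t 26.57 p [0.6191 0.1566 0.1188] psi -9.6 j7 -0.25 gw 0.347 gf 25.6 f [ 0.1 -0.   0.8]
0.62 0.158 0.052 -9.5 d [0.0015 0.0007 0.0668] turn [-0.     -0.0007 -0.0019]
```

View pics/w7.png

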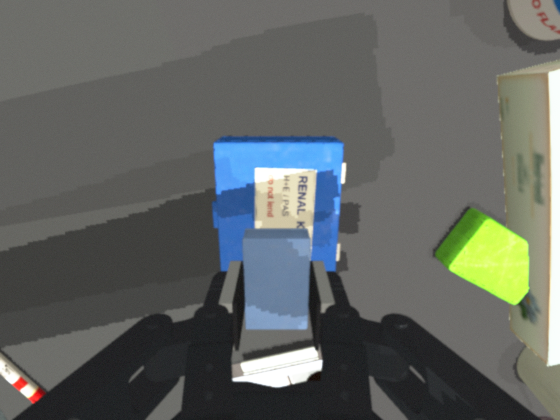

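The box at (277,280) is held square to the slide box, whose lid is at (278,205). I lower it onto the lid.

Converted, -0.09 m is -0.15, 0.067 m is 0.1117.

>>> move_arm --plan '[{"delta_pos":[0.0017,0.0017,0.0583],"turn":[0,0,0],"fingers":0.8},{"delta_pos":[0.0017,0.0017,0.0917],"turn":[0,0,0],"fingers":0.8},{"delta_pos":[0.0017,0.0017,0.1033],"turn":[0,0,0],"fingers":0.8},{"delta_pos":[0.0017,0.0017,0.1117],"turn":[0,0,0],"fingers":0.8},{"delta_pos":[0.0017,0.0017,0.1117],"turn":[0,0,0],"fingers":0.8},{"delta_pos":[0.0017,0.0017,0.1117],"turn":[0,0,0],"fingers":0.5},{"delta_pos":[0.0017,0.0017,0.1117],"turn":[0,0,0],"fingers":0.4},{"delta_pos":[0.0017,0.0017,0.1117],"turn":[0,0,0],"fingers":0.4},{"delta_pos":[0.0017,0.0017,0.05],"turn":[0,0,0],"fingers":0.4},{"delta_pos":[0.0017,0.0017,-0.05],"turn":[0,0,0],"fingers":0.4},{"delta_pos":[0.0017,0.0017,-0.15],"turn":[0,0,0],"fingers":0.4}]'

```text
clock: 28.0
position: [0.6203, 0.1588, 0.2102]
ee_rot: [0.763, 0.646, 0.0, -0.0]
ft_force: [0.3, -0.4, 0.7]
grip_width: 0.596
grasp_force: 0.0
```

Converted, -0.2 m is -0.3333, -0.16 m is -0.2667.

>>> move_arm --plan '[{"delta_pos":[0.0667,-0.0667,0],"turn":[0,0,0],"fingers":0.4},{"delta_pos":[0.1333,-0.1333,0],"turn":[0,0,0],"fingers":0.4},{"delta_pos":[0.2,-0.2,0],"turn":[0,0,0],"fingers":0.4},{"delta_pos":[0.2667,-0.2667,0],"turn":[0,0,0],"fingers":0.4},{"delta_pos":[0.3333,-0.3333,0],"turn":[0,0,0],"fingers":0.4},{"delta_pos":[0.3333,-0.3333,0],"turn":[0,0,0],"fingers":0.4},{"delta_pos":[0.3333,-0.3333,0],"turn":[0,0,0],"fingers":0.4},{"delta_pos":[0.3333,-0.3333,0],"turn":[0,0,0],"fingers":0.4}]'

```text
clock: 29.0
position: [0.4575, 0.3878, 0.2089]
ee_rot: [0.764, 0.645, 0.001, -0.0]
ft_force: [-0.7, -0.5, 0.1]
grip_width: 0.601
grasp_force: 0.0
```

```bash
python3 go.py; python3 - <<'E'
from h import *
c=cam('top','t4.png'); Z=cv2.medianBlur(cloud(c)[...,2].astype(np.float32),3)
def show(n,lo,hi,zz,r):
    k=((Z>lo)&(Z<hi)).astype(np.uint8)*255; u0,v0,u1,v1=r; o=np.zeros_like(k); o[v0:v1,u0:u1]=k[v0:v1,u0:u1]
    cs,_=cv2.findContours(o,cv2.RETR_EXTERNAL,cv2.CHAIN_APPROX_NONE)
    for q in cs:
        q=q[:,0]
        if len(q)>8:
            X=(onplane(c,q[:,0],q[:,1],zz)[:,:2]*1e3).astype(np.float32); print(n,np.round(np.hstack(cv2.minEnclosingCircle(X)),1),cv2.minAreaRect(X),np.median(Z[o>0]))
show("cover",.044,.06,.05,(195,148,256,203)); show("slide",.025,.06,.036,(195,148,256,203))
show("low",.052,.068,.06,(285,150,385,220)); show("high",.099,.118,.108,(285,150,385,220))
I=c["color"][130:290,170:410,::-1]; s=cam('side')["color"][120:360,120:440,::-1]
a=cv2.resize(I,(480,320)); b=cv2.resize(s,(320,240))
o=np.zeros((320,800,3),np.uint8); o[:,:480]=a; o[:240,480:]=b; cv2.imwrite("pics/fin.png",o)
E
```

```text
t 29.0 p [0.4575 0.3878 0.2089] psi -9.7 j7 -0.8 gw 0.601 gf 0.0 f [-0.7 -0.5  0.1]
cover [621.2 156.8  27. ] ((621.3975830078125, 157.43661499023438), (49.4041862487793, 31.975448608398438), 81.53402709960938) 0.049853347
slide [621.7 158.8  64.7] ((620.0869140625, 158.24256896972656), (105.38790893554688, 90.9307861328125), 80.48285675048828) 0.036493964
low [571.2 -96.5   9.4] ((571.2280883789062, -96.72634887695312), (15.978857040405273, 18.13934326171875), 1.536407470703125) 0.06032214
low [568.1 -30.7   9.8] ((567.7542724609375, -30.66450309753418), (16.03873634338379, 17.786884307861328), 46.634742736816406) 0.06032214
low [ 640.6 -150.5   14.6] ((636.5935668945312, -147.3345489501953), (29.116722106933594, 10.167465209960938), 51.910987854003906) 0.06032214
low [633.8 -25.6  17.9] ((633.8576049804688, -25.220848083496094), (34.114707946777344, 34.312538146972656), 46.815059661865234) 0.06032214
low [637.7 -88.6  19.6] ((637.82275390625, -88.95783233642578), (34.82106018066406, 36.5943717956543), 1.5050948858261108) 0.06032214
high [633.6 -25.5   6.9] ((632.5997314453125, -25.55415153503418), (11.01923942565918, 12.991982460021973), 1.478477954864502) 0.10922933
high [ 646.6 -155.5   10.6] ((646.5136108398438, -155.64431762695312), (18.34770393371582, 20.409120559692383), 46.42734146118164) 0.10922933
```

View pics/fin.png

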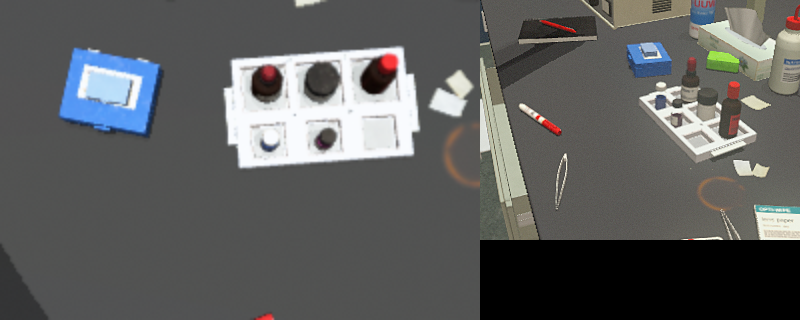

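The picture shows all five items upright in their pockets (dropper, canister and oil from left to right along the back row). The cover-slip box lies square on the slide box at (110,88), and every measurement is within tolerance.

```bash
python3 -c "
from h import *
print(hand_in())"
```

```text
the job is handed in; nothing more can be done
None
```

The job is handed in at about 29 s: all six items measured in their places within tolerance beforehand, though no verdict came back.

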